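# Turn a top-heavy bearing pedestal over and stand it on its base plate

### The arm

A 7-joint arm with a two-finger parallel gripper is mounted at the origin on the work surface. World frame = base frame: x ahead of the robot, y to its left, z up, the work surface at z = 0. Lengths are in m, angles in rad, forces in N, time in s.
With the tool pointing down it reaches from about 0.425 to 0.95 m from the base axis. Payload 4.7 kg.
Tool frame: the origin (TCP) lies on the centre line of the jaws, within the pads' length; the fingertips stand robot.nose_length ahead of it and the grasp point (between the pads) lies 8 mm behind it (robot.nose_length is the distance from the TCP to the fingertips, in m); z points along the fingers, x is the direction in which the jaws open and shut, and the axes are right-handed (so a half turn about z gives the same grasp; the last joint's range is limited). The gripper opens to 85 mm and grips with 20 to 120 N. Pads are 22 mm wide; open, the fingers measure 114 mm over their backs; the gripper's body (76 mm by 85 mm) begins 54 mm behind the grasp point. The pads swing forward as they close: fully open they stand 13 mm farther back than shut.
Start: joints at [1.198, 0.469, -0.049, 1.532, 0.024, 1.141, -0.082], TCP at [0.228, -0.636, 0.242] pointing down, gripper open.
Joint ranges: [-2.59, 2.59], [-0.33, 1.99], [-1.39, 1.29], [0.1, 2.45], [-1.04, 4.18], [0.21, 1.99], [-2.66, 2.66]. Speed limits (rad/s): [2.57, 2.57, 3.14, 3.14, 3.14, 3.14, 3.14].

### API

Orientations are given as [roll, pitch, yaw] about the fixed x, y, z axes, in that order (R = Rz(yaw) Ry(pitch) Rx(roll)).
In Python, from plant import robot gives the robot as it stands. Calls block until the motion is done:
- robot.goto(position, orientation): joint-space move of the TCP to a pose.
- robot.move_straight(position, vel=0.15, attitude=None, contact_N=None): straight line of the TCP; attitude=None keeps the orientation; vel is the mean speed in m/s. With contact_N (N) it stops when the force on the tool has changed by that much, and returns True; else False.
- robot.move_joints(angles): joint-space move.
- robot.grip(opening, strength=None): opening from 0.0 (shut) to 1.0 (fully open); strength is the grip in N (None keeps the last); returns when the fingers have stopped.
- robot.sleep(seconds).
- robot.inverse_kinematics(position, orientation): joint angles nearest the present ones, or None.
- robot.sense(): the state.
- robot.grab_frame(name): name is "scene" or "side" or "wrist"; returns a dict with "image" (420x560x3 uint8, red, green, blue), "range_z" (420x560 float32, m along the optical axis (not along the pixel's ray), 0 where there is no reading), "fx", "fy", "cx", "cy" (pixels), "R" (3x3) and "t" (3): a world point X has camera coordinates R X + t. Camera axes: x right, y down, z forward; pixel columns grow to the right and rows downward; lengths in m; the calibration is good to about 2 mm. The wrist camera is an equidistant fisheye: a pixel r from the principal point sees the ray r / f radians off the axis. A picture is of the moment at which its call begins.
A pose or a line that the arm cannot do raises robot.IKError and nothing moves.
- robot.close_job(): hands the job in, once; it reports no verdict.
The state is a dict: "t": time; "joint_pos": joint angles; "joint_velocities": joint speeds; "effort": joint torques, N m; "tcp_pos": TCP position; "tcp_rot": TCP orientation; "wrist_force": force on the tool from outside, world axes, zero at the start; "torque": the same for the moment, N m; "opening": opening from 0.0 (shut) to 1.0 (fully open).
Only numpy, scipy, OpenCV 4.12 (cv2) and the standard library are available. Lean on these libraries where they do the work, as an engineer would, in place of code of your own. Each camera call takes 0.05 s, during which the arm holds its last target. There are 200 camera calls.

### The job

The steel bearing pedestal is standing on its head: turn it right way up and stand it by its narrow leg end in the middle of the base plate, ready for tacking. Take two grips: lay it down on its side on the bench and let go, then take it afresh to stand it up. Set it down gently, let go slowly so that it stays standing upright and still, never let it drop or fall over, and leave the other things on the bench where they are.

Things in the scene. Friction and masses are not known exactly. Their poses are not given: they have to be found in the camera images.
- pedestal_mid (a point): Loose bare-steel bearing pedestal, 155 mm long: heavy square head block (54 x 54 mm, 50 mm long) on a slender square leg (30 x 30 mm, 105 mm long), one axis, faces parallel. About 0.5 kg. This point is on the axis half-way along, 77.5 mm from either end. z axis from head to leg end: up at the start (it stands on its head), down when right way up; x, y square to the faces.
- pedestal_head (a point): Centre of the pedestal's head block, 25 mm from its outer end, 130 mm from the leg's end; the head has a flush dark bore mark on its two x faces. Axes as pedestal_mid. The centre of mass is on the axis about 42 mm from the head's outer end. Lying on a side it rests flat on the head, leg level and clear of the bench, axis 27 mm up, and does not roll.
- pedestal_foot (a point): Centre of the flat 30 x 30 mm end face of the pedestal's leg, on which it must finally stand. Axes as pedestal_mid.
- plate_top (a point): Centre of the top face of the steel base plate, fixed to the bench: 110 x 110 mm, 10 mm thick, a scribed cross and a scribed 36 mm square mark its middle, a dark hole mark in each corner. Its x and y axes run along its sides, z up.
- clear_bench (a point): Point on the bench top, in the middle of a patch that is always free between the pedestal's start and the plate, 170 mm in world y and 140 mm in world x: room to lay the pedestal down.
- hammer: Bystander: hammer lying on the bench, 240 mm long. Origin at the middle of its underside.
- wrench: Bystander: flat steel wrench, 180 mm long, lying on the bench. Origin at the middle of its underside.
- brush: Bystander: brush, 200 mm long, lying on the bench. Origin at the middle of its underside.
- flange: Bystander: flat steel ring 68 mm across, 12 mm thick. Origin at the centre of its underside.
- offcut: Bystander: short offcut of steel square tube, 40 x 40 mm, 70 mm long, lying on its side. Origin at the centre of its underside.
- tin: Bystander: plain metal can, 66 mm across, 75 mm tall, standing. Origin at the centre of its underside.
Mind the look-alikes: they are no part of the job. Leave any green look-alike of the part that bears pedestal_mid alone.

How it is judged:
By the outcome, as a careful person would: the job done as asked, in the order asked, and still so for the second after the job is handed in, with the robot touching nothing.
It also fails if it takes over 72 s, if anything falls off the work surface, if the arm or the gripper's body presses on something with over 40 N, if the wrist force passes 120 N, or if a joint passes its speed limit or range.

## Working session

There is one attempt and no reset: what is moved stays moved. The work goes in short steps, each a Python script; the robot and the scene stay as the last script left them, time stands still between calls to the robot, and variables do not carry over. Pictures are saved under pics/ and viewed, about 8 in all and at most 12, crops included, and the job is handed in when it is done.

```bash
ls; mkdir -p pics; cat > h.py <<'E'
import numpy as np, cv2
from plant import robot
def snap(n):
    f=robot.grab_frame(n); return f
def save(img,name): cv2.imwrite('pics/'+name, cv2.cvtColor(img,cv2.COLOR_RGB2BGR))
def cloud(f):
    v,u=np.mgrid[0:420,0:560]; z=f['range_z'].astype(float)
    P=np.stack([(u-f['cx'])/f['fx']*z,(v-f['cy'])/f['fy']*z,z],-1)
    W=(P-np.array(f['t']))@np.array(f['R']); W[z==0]=np.nan
    return W
E
python3 - <<'E'
from h import *
import pickle
for n in ('scene','side'):
    f=snap(n); pickle.dump(f,open(n+'.pkl','wb')); save(f['image'],n+'.png'); print(n,f['fx'],f['cx'],f['cy'],np.round(-np.array(f['R']).T@f['t'],3),(f['range_z']>0).mean())
s=robot.sense(); print(robot.nose_length,s)
E
```

```text
pics
scene 439.38829800034955 275.64355630340447 213.13906900286472 [1.078 0.782 1.053] 0.9940178571428572
side 482.0236847267622 277.33727142235705 202.41682117853387 [0.429 0.958 0.977] 0.9959311224489796
0.011 {'t': 0.1, 'joint_pos': array([ 1.19814015,  0.46935389, -0.04860499,  1.53354993,  0.02408705,
        1.14103215, -0.08228979]), 'joint_velocities': array([-0.00059295, -0.00183465,  0.00053065, -0.00373619,  0.00137956,
        0.00129467, -0.0002114 ]), 'effort': array([ 4.40341701e-04, -5.11516106e+01, -4.69882542e-02, -2.38391769e+01,
        1.08482328e-02,  4.32258195e-03,  3.82012945e-05]), 'tcp_pos': array([ 0.22734508, -0.63502697,  0.24138143]), 'tcp_rot': array([ 3.14154702e+00,  1.75775276e-03, -1.22699794e+00]), 'wrist_force': array([0.00419236, 0.52386936, 0.26251595]), 'torque': array([-0.04058162, -0.03858658, -0.00081077]), 'opening': 1.00131277538574}
```

```bash
python3 -c "
import cv2,numpy as np
a=cv2.imread('pics/scene.png');b=cv2.imread('pics/side.png')
cv2.imwrite('pics/both.png',cv2.resize(np.vstack([a,b]),None,fx=.95,fy=.71) if 0 else a)"
```

```text
(no output)
```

View pics/scene.png

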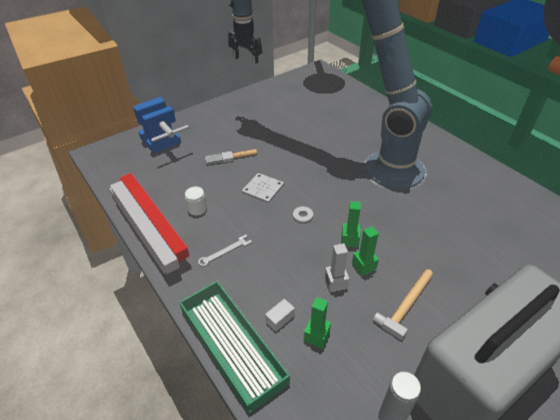

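View pics/side.png

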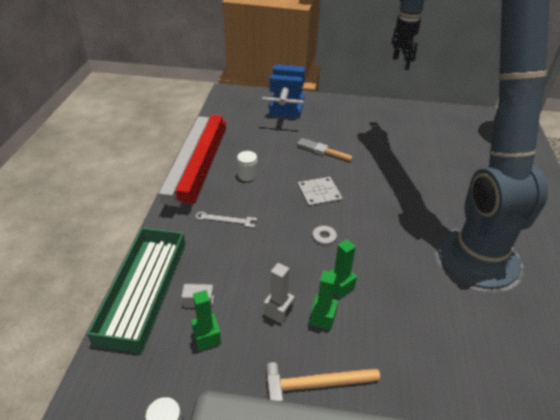

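The bare-steel pedestal stands on its head at scene (338,268) and side (279,293). There are three green look-alikes, at scene (353,225), (369,250) and (318,323). The steel one fits the description. The plate is at scene (263,187), side (320,190). Next I measure these and take an enlarged crop.

```bash
python3 - <<'E'
from h import *
import pickle
fs={n:pickle.load(open(n+'.pkl','rb')) for n in('scene','side')}
def px(n,b,zr):
    f=fs[n];W=cloud(f);u0,v0,u1,v1=b
    I=f['image'][v0:v1,u0:u1].astype(int);P=W[v0:v1,u0:u1]
    g=(I.max(-1)-I.min(-1)<40)
    m=g&(P[...,2]>zr[0])&(P[...,2]<zr[1])
    return P[m]
def rect(P):
    r=cv2.minAreaRect((P[:,:2]*1000).astype(np.float32)); return np.round(r[0],1),np.round(r[1],1),round(r[2],1),len(P)
for n,b in(('scene',(322,238,352,295)),('side',(260,258,298,325))):
    Z=px(n,b,(.02,.3))
    print(n,'zmax',np.sort(Z[:,2])[-5:].round(4))
    print(' legtop',rect(px(n,b,(.148,.17))),px(n,b,(.148,.17))[:,2].mean())
    print(' leg',rect(px(n,b,(.06,.17))));print(' headtop',rect(px(n,b,(.044,.055))));print(' all',rect(px(n,b,(.01,.17))))
for n,b in(('scene',(238,168,290,208)),('side',(293,172,348,212))):
    P=px(n,b,(.006,.02)); print('plate',n,rect(P),np.median(P[:,2]))
# blobs above bench (side view)
for n in fs:
  W=cloud(fs[n]); m=((W[...,2]>.006)&(W[...,2]<.25)).astype(np.uint8)
  k,l,s,c=cv2.connectedComponentsWithStats(m)
  for i in range(1,k):
    if s[i,4]>60:
      Q=W[l==i]; print(n,c[i].round(),s[i,4],'x',np.percentile(Q[:,0],[1,99]).round(3),'y',np.percentile(Q[:,1],[1,99]).round(3),'z',Q[:,2].max().round(3))
a=cv2.resize(fs['scene']['image'][195:355,270:410],None,fx=3,fy=3,interpolation=2);b=cv2.resize(fs['side']['image'][235:355,180:360],None,fx=2.2,fy=2.2,interpolation=2)
h=np.zeros((max(a.shape[0],b.shape[0]),a.shape[1]+b.shape[1],3),np.uint8);h[:a.shape[0],:a.shape[1]]=a;h[:b.shape[0],a.shape[1]:]=b;save(h[:600,:816][:, :800],'crop.png')
E
```

```text
scene zmax [0.1575 0.1578 0.1579 0.1579 0.1591]
 legtop (array([513.7, 260.6]), array([32.5, 30.4]), 66.9, 122) 0.15402920630939856
 leg (array([514.4, 261.3]), array([34.5, 31.4]), 69.0, 415)
 headtop (array([514.1, 261.9]), array([54.5, 54.9]), 67.3, 175)
 all (array([473.2, 212.5]), array([196.5,  65.1]), 50.3, 794)
side zmax [0.1585 0.1585 0.1587 0.1589 0.1594]
 legtop (array([511.6, 258.7]), array([34. , 31.1]), 66.6, 181) 0.15461602047016226
 leg (array([511.7, 259.1]), array([34.6, 31.5]), 65.8, 604)
 headtop (array([512.1, 258.8]), array([56.4, 56. ]), 66.6, 258)
 all (array([512.2, 259.1]), array([57. , 56.1]), 66.6, 1137)
plate scene (array([ 429.8, -213.4]), array([213.7, 113.6]), 25.6, 612) 0.009273222352275338
plate side (array([ 443.3, -204.2]), array([162.7, 179.3]), 9.2, 855) 0.011051393676549578
scene [103.  49.] 16131 x [-0.063  0.948] y [-2.264 -1.069] z 0.25
scene [262.  16.] 678 x [-0.353 -0.218] y [-1.286 -1.258] z 0.199
scene [312.  20.] 272 x [-0.465 -0.424] y [-1.061 -1.019] z 0.221
scene [354.   6.] 245 x [-0.765 -0.739] y [-1.143 -0.96 ] z 0.159
scene [487.
[... 1310 characters left out ...]
-0.381] z 0.027
side [247. 165.] 540 x [0.655 0.719] y [-0.283 -0.219] z 0.082
side [319. 191.] 834 x [0.385 0.513] y [-0.269 -0.14 ] z 0.018
side [487. 240.] 6165 x [-0.097  0.096] y [-0.068  0.099] z 0.25
side [227. 219.] 279 x [0.623 0.798] y [-0.052 -0.015] z 0.014
side [138. 291.] 5907 x [0.798 0.917] y [0.081 0.419] z 0.056
side [324. 235.] 309 x [0.388 0.452] y [-0.045  0.023] z 0.02
side [334. 286.] 2066 x [0.335 0.432] y [0.15  0.293] z 0.16
side [279. 295.] 1169 x [0.479 0.545] y [0.244 0.293] z 0.159
side [202. 314.] 1587 x [0.632 0.744] y [0.237 0.393] z 0.159
side [290. 396.] 3806 x [0.281 0.593] y [0.397 0.644] z 0.25
side [164. 410.] 660 x [0.63  0.684] y [0.593 0.631] z 0.185
```

View pics/crop.png

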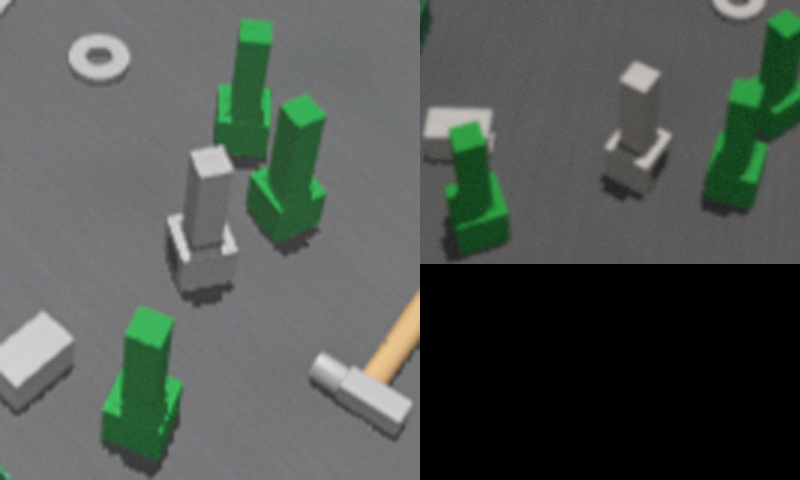

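Confirmed: the crop shows a bare-steel pedestal with no green on it, leg up, at about (0.513, 0.260), face yaw 67° and height 0.155. Next I find the plate yaw and the free patch, and test which tool attitudes are reachable.

```bash
cat >> h.py <<'E'
from scipy.spatial.transform import Rotation as Ro
def att(h,t,s=1):
    """tool heading h deg (world azimuth), depression t deg (0 level, 90 down, >90 leaning back), jaw axis level"""
    h,t=np.radians([h,t]); z=np.array([np.cos(t)*np.cos(h),np.cos(t)*np.sin(h),-np.sin(t)])
    x=s*np.array([-np.sin(h),np.cos(h),0]); return Ro.from_matrix(np.c_[x,np.cross(z,x),z]).as_euler('xyz')
def zax(a): return Ro.from_euler('xyz',a).as_matrix()[:,2]
def tcp(grasp,a): return np.array(grasp)+0.008*zax(a)
E
python3 - <<'E'
from h import *
import pickle
for n in('scene','side'):
    f=pickle.load(open(n+'.pkl','rb'));W=cloud(f)
    m=(abs(W[...,0]-.45)<.075)&(abs(W[...,1]+.203)<.075)&(W[...,2]>.005)&(W[...,2]<.02)
    r=cv2.minAreaRect((W[m][:,:2]*1000).astype(np.float32)); print('plate',n,r,np.median(W[m][:,2]), W[m].mean(0))
for nm,p,hs in(('pick',(.513,.260,.068),(67,-23)),('lay',(.53,.07,.03),(67,0,-90,170,180)),('place',(.45,-.203,.14),(0,15,-75,90,105,-15,75))):
  for h in hs:
    for s in(1,-1):
      out=[]
      for t in(0,15,30,45,60,75,90,105,120,135):
        a=att(h,t,s); q=robot.inverse_kinematics(tcp(p,a),a); out.append('.' if q is None else str(t))
      print(nm,h,s,' '.join(out))
E
```

```text
plate scene ((454.43695068359375, -207.0996551513672), (116.80359649658203, 123.52711486816406), 25.726234436035156) 0.009118039699503602 [ 0.45288134 -0.20082779  0.00926984]
plate side ((448.552001953125, -203.89988708496094), (146.77294921875, 146.58897399902344), 89.53768920898438) 0.010988706405203507 [ 0.44965173 -0.20159972  0.0109223 ]
pick 67 1 0 15 30 45 60 75 90 105 120 135
pick 67 -1 0 15 30 45 60 75 90 105 120 135
pick -23 1 0 15 30 45 60 75 90 105 120 135
pick -23 -1 0 15 30 45 60 75 90 105 120 135
lay 67 1 0 15 30 45 60 75 90 105 120 135
lay 67 -1 0 15 30 45 60 75 90 105 120 135
lay 0 1 . . . . 60 75 90 105 120 135
lay 0 -1 . . . . 60 75 90 105 120 135
lay -90 1 0 15 30 45 60 75 90 105 120 135
lay -90 -1 0 15 30 45 60 75 90 105 120 135
lay 170 1 . 15 30 45 60 75 90 105 120 .
lay 170 -1 . 15 30 45 60 75 90 105 120 .
lay 180 1 . . 30 45 60 75 90 105 120 .
lay 180 -1 . . 30 45 60 75 90 105 120 .
place 0 1 . . . . 60 75 90 105 120 135
place 0 -1 . . . . 60 75 90 105 120 135
place 15 1 . . . . 60 75 90 105 120 135
place 15 -1 . . . . 60 75 90 105 120 135
place -75 1 0 15 30 45 60 75 90 105 120 135
place -75 -1 0 15 30 45 60 75 90 105 120 135
place 90 1 0 15 30 45 60 75 90 105 120 135
place 90 -1 0 15 30 45 60 75 90 105 120 135
place 105 1 0 15 30 45 60 75 90 105 120 135
place 105 -1 0 15 30 45 60 75 90 105 120 135
place -15 1 . . . . 60 75 90 105 120 135
place -15 -1 . . . . . 75 90 105 120 135
place 75 1 0 15 30 45 60 75 90 105 120 135
place 75 -1 0 15 30 45 60 75 90 105 120 135
```

```bash
python3 - <<'E'
from h import *
import pickle
for n,b in(('scene',(230,160,300,215)),('side',(285,165,355,215))):
    f=pickle.load(open(n+'.pkl','rb'));u0,v0,u1,v1=b
    g=cv2.resize(cv2.cvtColor(f['image'][v0:v1,u0:u1],cv2.COLOR_RGB2GRAY),None,fx=4,fy=4,interpolation=cv2.INTER_CUBIC)
    _,m=cv2.threshold(g,0,255,cv2.THRESH_OTSU); m=cv2.morphologyEx(m,cv2.MORPH_CLOSE,np.ones((9,9)))
    c=max(cv2.findContours(m,0,1)[0],key=cv2.contourArea)[:,0].astype(float); c=(c+.5)/4-.5+[u0,v0]
    d=np.c_[(c[:,0]-f['cx'])/f['fx'],(c[:,1]-f['cy'])/f['fy'],np.ones(len(c))]@np.array(f['R']); o=-np.array(f['R']).T@f['t']
    P=o+d*((.008-o[2])/d[:,2])[:,None]
    print(n,cv2.minAreaRect((P[:,:2]*1000).astype(np.float32)))
for h in(67,-113,-105,-75,-65,115,105):
  for s in (1,-1):
    for nm,p,t in(('pick',(.513,.26,.08),25),('pickup',(.513,.26,.21),25),('lay',(.54,.08,.03),115),('lay',(.54,.08,.12),115),('pl',(.45,-.203,.14),25),('pl',(.45,-.203,.2),25)):
      a=att(h,t,s); q=robot.inverse_kinematics(tcp(p,a),a); print(h,s,nm,None if q is None else np.round(q,2))
E
```

```text
scene ((448.39031982421875, -206.76248168945312), (113.62506866455078, 111.83589172363281), 24.43512535095215)
side ((449.73248291015625, -211.45907592773438), (112.3521957397461, 114.35700988769531), 24.259614944458008)
67 1 pick [ 0.76  1.18 -1.2   2.28  3.38  0.25 -0.45]
67 1 pickup None
67 1 lay [ 0.37  1.07 -1.19  1.8   1.09  1.56  1.51]
67 1 lay [ 0.37  0.9  -1.18  1.77  0.94  1.58  1.62]
67 1 pl [ 0.87  0.67 -0.05  1.98 -0.98  1.35 -2.04]
67 1 pl [ 0.68  0.57  0.19  1.98 -1.03  1.51 -2.06]
67 -1 pick [ 0.65  1.01 -1.02  2.29  3.92  0.37  2.08]
67 -1 pickup None
67 -1 lay [ 0.03  0.76 -0.58  1.82  0.73  1.16 -1.36]
67 -1 lay [ 0.14  0.67 -0.75  1.78  0.7   1.34 -1.32]
67 -1 pl [ 1.31  0.77 -0.64  1.96 -0.7   1.1   0.83]
67 -1 pl [ 1.32  0.66 -0.65  1.94 -0.74  1.19  0.77]
-113 1 pick [-0.49  1.05 -0.43  1.35  0.6   1.98 -1.49]
-113 1 pickup [-0.82  0.85  0.14  1.37  0.38  1.96 -1.12]
-113 1 lay [ 0.44  0.63 -0.59  2.12 -0.21  0.3  -0.22]
-113 1 lay [ 0.52  0.47 -0.67  2.07 -0.21  0.49 -0.3 ]
-113 1 pl [ 0.05  0.67 -0.25  2.    0.98  1.53 -1.24]
-113 1 pl [ 0.09  0.58 -0.31  1.9
[... 2882 characters left out ...]
 1.01  0.84 -0.63  1.57 -0.27  1.73  0.84]
105 1 pick [ 0.23  0.83 -0.43  1.92 -1.02  1.   -2.15]
105 1 pickup [ 0.23  0.61 -0.43  1.91 -1.01  1.14 -2.35]
105 1 lay [ 0.36  1.   -1.19  1.98  1.31  1.44  1.96]
105 1 lay [ 0.38  0.79 -1.18  1.94  1.12  1.41  2.11]
105 1 pl [ 0.54  0.8   0.18  1.68 -0.65  1.75 -1.87]
105 1 pl [ 0.52  0.72  0.21  1.67 -0.66  1.83 -1.91]
105 -1 pick [ 0.51  0.99 -0.84  1.91 -0.66  0.78  0.69]
105 -1 pickup [ 0.54  0.76 -0.88  1.89 -0.73  0.94  0.57]
105 -1 lay [-0.07  0.66 -0.5   2.    0.96  0.94 -0.97]
105 -1 lay [ 0.23  0.64 -0.91  1.95  0.98  1.21 -0.93]
105 -1 pl [ 1.06  0.89 -0.62  1.64 -0.32  1.55  0.84]
105 -1 pl [ 1.07  0.81 -0.63  1.63 -0.36  1.63  0.8 ]
```

Plate yaw is about 24.4°. The two views disagree by about 5 mm in y, so I'll refine the plate with the wrist camera on the way.

```bash
python3 - <<'E'
from h import *
import pickle
robot.goto([0.43,-0.20,0.36],att(0,90,1) if robot.inverse_kinematics([0.43,-0.20,0.36],att(0,90,1)) is not None else att(0,90,-1))
f=snap('wrist');pickle.dump(f,open('wrist.pkl','wb'));save(f['image'],'wrist1.png')
print(robot.sense()['t'],robot.sense()['tcp_pos'],f['fx'],f['cx'],f['cy'],(-np.array(f['R']).T@f['t']).round(3),np.array(f['R']).round(2))
for h in(-113,):
  for p,t in(((.513,.26,.088),35),((.513,.26,.2),35),((.54,.08,.2),35)):
    for s in(1,-1):
      a=att(h,t,s);q=robot.inverse_kinematics(tcp(p,a),a);print(p,t,s,None if q is None else q.round(2))
for p,t in(((.54,.08,.2),125),((.54,.08,.03),125)):
  for s in (1,-1):
      a=att(-65.6,t,s);q=robot.inverse_kinematics(tcp(p,a),a);print(p,t,s,None if q is None else q.round(2))
E
```

```text
1.95 [ 0.42974429 -0.20099654  0.35973551] 325.19226210127806 278.0583439913244 211.65538764919037 [ 0.347 -0.201  0.492] [[ 0.    1.   -0.  ]
 [ 0.95 -0.    0.32]
 [ 0.32 -0.   -0.95]]
(0.513, 0.26, 0.088) 35 1 [-0.29  1.06 -0.78  1.41  0.74  1.97 -1.64]
(0.513, 0.26, 0.088) 35 -1 [-0.27  1.07 -0.81  1.41  0.75  1.98  1.49]
(0.513, 0.26, 0.2) 35 1 [-1.29  1.06  1.1   1.45 -0.14  1.73 -0.55]
(0.513, 0.26, 0.2) 35 -1 [-0.47  0.82 -0.43  1.39  0.54  1.96  1.75]
(0.54, 0.08, 0.2) 35 1 [-0.05  0.79 -0.71  1.59  0.79  1.93 -1.37]
(0.54, 0.08, 0.2) 35 -1 [ 0.01  0.83 -0.81  1.58  0.82  1.98  1.73]
(0.54, 0.08, 0.2) 125 1 [ 0.6   0.6  -0.78  1.76 -0.19  1.14  0.39]
(0.54, 0.08, 0.2) 125 -1 [-0.68  0.73  1.11  1.83 -0.99  1.64 -1.94]
(0.54, 0.08, 0.03) 125 1 [ 0.57  0.85 -0.75  1.83 -0.03  0.86  0.4 ]
(0.54, 0.08, 0.03) 125 -1 [-0.33  0.78  0.52  1.89 -0.96  1.2  -1.92]
```

View pics/wrist1.png

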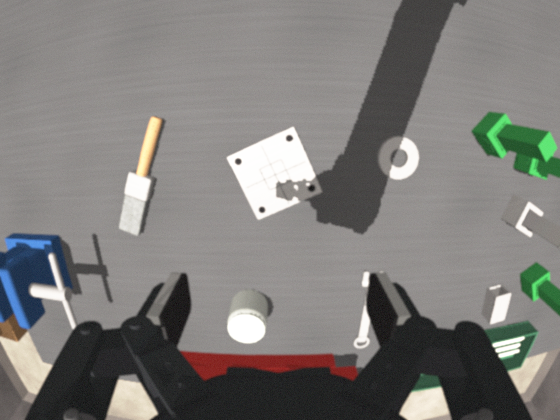

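The wrist view shows the plate with corners at about (228,158), (293,128), (322,188) and (261,219), four hole marks and the scribed cross at (275,174). The flange is at (399,158). I'll project the holes, outline and cross.

```bash
cat >> h.py <<'E'
def wproj(f,px,z):
    K=np.array([[f['fx'],0,f['cx']],[0,f['fy'],f['cy']],[0,0,1.]])
    n=cv2.fisheye.undistortPoints(np.float64(px).reshape(-1,1,2),K,np.zeros(4))[:,0]
    d=np.c_[n,np.ones(len(n))]@np.array(f['R']); o=-np.array(f['R']).T@f['t']
    return o+d*((z-o[2])/d[:,2])[:,None]
E
python3 - <<'E'
from h import *
import pickle
f=pickle.load(open('wrist.pkl','rb'))
H=wproj(f,[(238,161),(290,138),(311,188),(262,210),(275,174)],.010); print((H*1000).round(1),(H[:4].mean(0)*1000).round(1))
C=wproj(f,[(228,158),(293,128),(322,188),(261,219)],.010)*1000
print(C.round(1),C.mean(0),cv2.minAreaRect(C[:,:2].astype(np.float32)))
for e in (H*1000,C): 
  d=[e[(i+1)%4]-e[i] for i in range(4)]; print([np.round(np.degrees(np.arctan2(x[1],x[0]))%90,1) for x in d],[np.hypot(*x[:2]).round(1) for x in d])
E
```

```text
[[ 430.6 -262.    10. ]
 [ 396.4 -183.9   10. ]
 [ 473.1 -151.2   10. ]
 [ 508.5 -227.    10. ]
 [ 451.1 -206.4   10. ]] [ 452.1 -206.    10. ]
[[ 425.7 -277.1   10. ]
 [ 381.5 -179.6   10. ]
 [ 473.  -134.2   10. ]
 [ 523.5 -228.9   10. ]] [ 450.91409554 -204.91601477   10.        ] ((450.8806457519531, -204.86741638183594), (108.98123931884766, 107.24935913085938), 26.24085807800293)
[np.float64(23.7), np.float64(23.1), np.float64(25.0), np.float64(24.2)] [np.float64(85.2), np.float64(83.3), np.float64(83.6), np.float64(85.4)]
[np.float64(24.4), np.float64(26.4), np.float64(28.0), np.float64(26.2)] [np.float64(107.1), np.float64(102.2), np.float64(107.3), np.float64(109.0)]
```

```bash
python3 - <<'E'
from h import *
import pickle
a=att(-113.2,35,1); off=.004*zax(a)
up=np.array([.5128,.2597,.27])+off; dn=np.array([.5128,.2597,.088])+off
robot.grip(0.68,30)
robot.goto(up,a)
print(robot.sense()['joint_pos'].round(2),robot.sense()['t'])
c=robot.move_straight(dn+[0,0,.06],.12,contact_N=8); print(c)
f=snap('side');save(cv2.resize(f['image'][180:380,150:420],None,fx=2,fy=2),'pick_s.png')
g=snap('wrist');save(g['image'],'pick_w.png')
i=np.hstack([cv2.resize(f['image'][180:360,180:380],(400,360)),cv2.resize(g['image'],(400,360))]);save(i,'pick.png')
s=robot.sense();print(s['tcp_pos'],dn,s['wrist_force'],s['opening'],s['t'],s['joint_pos'].round(2))
E
```

```text
[-1.28  0.97  1.1   1.4  -0.06  1.82 -0.54] 4.7333
False
[0.51187543 0.25676738 0.14657658] [0.51150921 0.25668835 0.08570569] [-0.08002994  0.37578658  0.37662475] 0.6814012487092006 6.0 [-1.26  1.09  1.03  1.46 -0.16  1.68 -0.61]
```

View pics/pick.png

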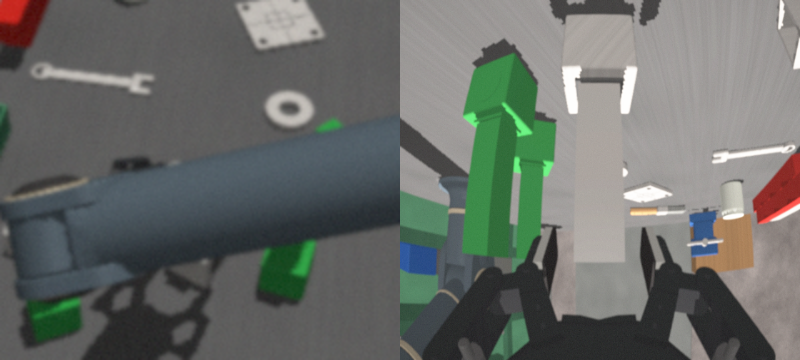

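The wrist half of the picture shows the steel leg centred between the open fingers, with leg end at about (600,262) and fingers at 545 and 655. The side half shows the forearm passing above the greens, so I check that clearance before lowering.

```bash
python3 - <<'E'
from h import *
for n in('side','scene'):
    f=snap(n);W=cloud(f).reshape(-1,3)
    for nm,c in(('gA',(.665,.367)),('gB',(.41,.265)),('gC',(.36,.165))):
        m=(abs(W[:,0]-c[0])<.045)&(abs(W[:,1]-c[1])<.045)&(W[:,2]>.165);q=W[m]
        print(n,nm,len(q),q.min(0).round(3) if len(q) else '',q.max(0).round(3) if len(q) else '')
    m=(W[:,2]>.165)&(W[:,0]>.45)&(W[:,0]<.9)&(abs(W[:,1]-.35)<.3); q=W[m]
    for x in np.arange(.45,.85,.05):
        k=q[abs(q[:,0]-x)<.025]
        if len(k):print(n,round(x,2),'y',k[:,1].min().round(3),k[:,1].max().round(3),'z',k[:,2].min().round(3),k[:,2].max().round(3))
E
```

```text
side gA 0  
side gB 0  
side gC 0  
side 0.45 y 0.44 0.633 z 0.243 0.429
side 0.5 y 0.442 0.64 z 0.242 0.418
side 0.55 y 0.247 0.648 z 0.166 0.396
side 0.6 y 0.259 0.649 z 0.183 0.388
side 0.65 y 0.447 0.631 z 0.166 0.371
side 0.7 y 0.598 0.632 z 0.177 0.184
scene gA 0  
scene gB 0  
scene gC 0  
scene 0.45 y 0.309 0.65 z 0.181 0.43
scene 0.5 y 0.283 0.65 z 0.169 0.418
scene 0.55 y 0.255 0.65 z 0.166 0.396
scene 0.6 y 0.263 0.65 z 0.165 0.389
scene 0.65 y 0.429 0.649 z 0.165 0.371
scene 0.7 y 0.596 0.646 z 0.165 0.184
```

```bash
python3 - <<'E'
from h import *
a=att(-113.2,35,1); off=.004*zax(a)
dn=np.array([.5128,.2597,.088])+off
print(robot.move_straight(dn,.06,contact_N=6),robot.sense()['wrist_force'].round(2))
robot.grip(0.0,30); s=robot.sense();print(s['opening'],s['tcp_pos'].round(4),s['wrist_force'].round(2))
robot.grip(0.0,110); s=robot.sense();print(s['opening'],s['wrist_force'].round(2))
robot.move_straight(dn+[0,0,.03],.05); robot.sleep(.2);s=robot.sense();print(s['wrist_force'].round(2),s['torque'].round(3),s['t'])
robot.move_straight(dn+[0,0,.14],.12)
s=robot.sense();print(s['tcp_pos'].round(4),s['joint_pos'].round(2),s['t'],s['opening'])
for p,t in(((.54,.08,.23),125),((.54,.08,.03),125)):
      b=att(-65.6,t,1);q=robot.inverse_kinematics(np.array(p)+.004*zax(b),b);print(p,None if q is None else q.round(2))
E
```

```text
False [ 0.69  0.78 -0.3 ]
0.34732031043670436 [0.5118 0.2567 0.0861] [1.62 0.5  1.16]
0.33196795984221716 [1.89 0.47 3.2 ]
[-0.32  0.4  -7.18] [ 1.83  -0.715  0.053] 8.775
[0.5111 0.2568 0.2247] [-1.28  1.01  1.08  1.43 -0.09  1.77 -0.57] 9.8417 0.3331683292824616
(0.54, 0.08, 0.23) [-0.48  0.52  0.75  1.79 -0.8   1.49  0.99]
(0.54, 0.08, 0.03) [-0.13  0.72  0.24  1.88 -0.8   1.08  1.08]
```

```bash
python3 - <<'E'
from h import *
b=att(-65.6,125,1); o=.004*zax(b)
robot.move_straight(np.array([.54,.08,.23])+o,.055,attitude=b)
s=robot.sense();print(s['tcp_pos'].round(4),s['joint_pos'].round(2),s['t'],s['opening'],s['wrist_force'].round(2))
robot.move_straight(np.array([.54,.08,.07])+o,.12); robot.sleep(.2)
f=snap('side')
c=snap('scene')
import pickle;pickle.dump((f,c),open('hold.pkl','wb'))
i=np.hstack([cv2.resize(f['image'][160:340,180:380],(400,360)),cv2.resize(c['image'][140:320,220:420],(400,360))]);save(i,'hold.png')
s=robot.sense();print(s['tcp_pos'].round(4),s['t'],s['wrist_force'].round(2))
E
```

```text
[0.539  0.0824 0.2268] [-0.43  0.5   0.66  1.79 -0.77  1.46  0.95] 13.2083 0.3350030576872326 [ 0.07 -0.41 -7.25]
[0.5392 0.0822 0.067 ] 14.9917 [ 0.9   0.11 -6.44]
```

View pics/hold.png

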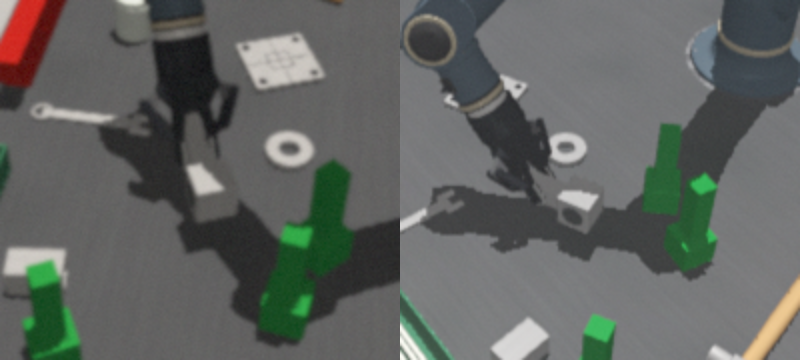

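The pedestal is held level, head toward +y and clear of everything. In the composite the head is at (215,190) and (580,205). I lower it gently and let go slowly.

```bash
python3 - <<'E'
from h import *
b=att(-65.6,125,1); o=.004*zax(b)
robot.move_straight(np.array([.54,.08,.036])+o,.05,contact_N=4)
c=robot.move_straight(np.array([.54,.08,.022])+o,.01,contact_N=4);robot.sleep(.2)
s=robot.sense();print(c,s['tcp_pos'].round(4),'axis z',s['tcp_pos'][2]-o[2],s['t'],s['wrist_force'].round(2),s['torque'].round(2))
W=cloud(snap('side'));m=(abs(W[...,0]-.53)<.08)&(abs(W[...,1]-.13)<.06)&(W[...,2]>.045)&(W[...,2]<.07);Q=W[m]
A=np.c_[Q[:,:2]-Q[:,:2].mean(0),np.ones(len(Q))];k,*_=np.linalg.lstsq(A,Q[:,2],rcond=None);print(len(Q),Q.mean(0).round(3),k.round(3))
E
```

```text
True [0.539  0.082  0.0239] axis z 0.02713424142281004 16.9167 [-0.29 -0.59  6.79] [ 0.3  -0.14  0.  ]
480 [0.523 0.128 0.054] [ 0.052 -0.015  0.054]
```

```bash
python3 - <<'E'
from h import *
import pickle
b=att(-65.6,125,1); o=.004*zax(b)
robot.grip(0.0,20)
for w in(.36,.40,.46,.6,.75): robot.grip(w,20); robot.sleep(.08)
p=robot.sense()['tcp_pos']; print(robot.sense()['wrist_force'].round(2))
robot.move_straight(p-.10*zax(b),.1)
robot.move_straight(p-.10*zax(b)+[0,0,.12],.15)
s=robot.sense();print(s['t'],s['joint_pos'].round(2))
def m(n):
    f=snap(n);W=cloud(f); w=(abs(W[...,0]-.55)<.12)&(abs(W[...,1]-.08)<.11)
    h=w&(W[...,2]>.046)&(W[...,2]<.064); l=w&(W[...,2]>.034)&(W[...,2]<.048)
    for nm,k in(('head',h),('leg',l)):
        P=W[k]; print(n,nm,len(P),cv2.minAreaRect((P[:,:2]*1000).astype(np.float32)) if len(P) else '',np.median(P[:,2]) if len(P) else '')
    return f
fs=[m('side'),m('scene')]
i=np.hstack([cv2.resize(fs[0]['image'][160:340,180:380],(400,360)),cv2.resize(fs[1]['image'][140:320,220:420],(400,360))]);save(i,'lay.png')
for h in(114.4,):
  for nm,p,t in(('grip',(.523,.128,.033),115),('up',(.523,.128,.2),115),('pl',(.451,-.206,.14),25),('plup',(.451,-.206,.22),25)):
    for sg in(1,-1):
      a=att(h,t,sg);q=robot.inverse_kinematics(np.array(p),a);print(nm,sg,None if q is None else q.round(2))
E
```

```text
[-0.64 -0.39 -0.44]
20.9167 [-0.33  0.55  0.66  1.72 -0.75  1.51  1.01]
side head 374 ((531.1839599609375, 95.59016418457031), (54.07124328613281, 144.75341796875), 24.051494598388672) 0.05436519066738277
side leg 401 ((535.8546142578125, 88.81246185302734), (54.68114471435547, 160.5902862548828), 25.33447265625) 0.042490024654716754
scene head 260 ((527.7595825195312, 105.3406982421875), (57.04662322998047, 125.12078094482422), 21.64922332763672) 0.05311677410677759
scene leg 352 ((540.9387817382812, 95.14997863769531), (49.18628692626953, 155.9207305908203), 25.989456176757812) 0.040992655580796025
grip 1 [-1.36  1.03  1.24  2.1  -0.84  0.71 -2.41]
grip -1 [-1.21  0.78  0.92  2.09 -0.31  0.54  0.23]
up 1 [-0.06  0.38 -0.62  1.93  0.72  1.13  2.52]
up -1 [-1.28  0.44  0.95  1.99  0.11  0.87 -0.03]
pl 1 [ 0.28  0.89  0.53  1.61 -0.66  1.93 -1.64]
pl -1 [ 0.27  0.9   0.56  1.61 -0.67  1.94  1.52]
plup 1 [ 0.4   0.75  0.33  1.58 -0.59  1.96 -1.81]
plup -1 [ 0.4   0.75  0.33  1.58 -0.59  1.96  1.33]
```

View pics/lay.png

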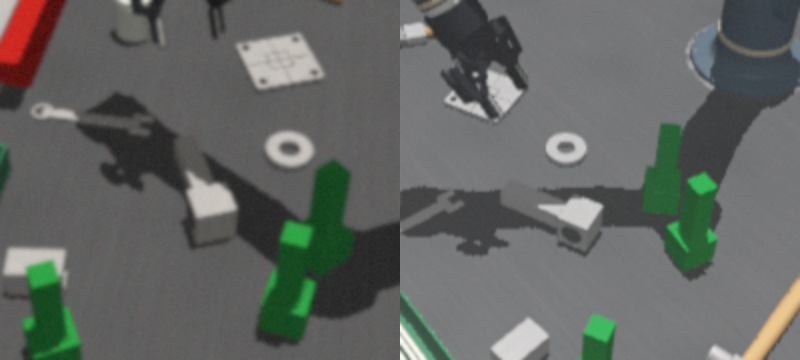

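The pedestal lies flat and free: head at composite (212,212) and (580,215), leg toward −y, yaw about −65.6°. Its measured middle is (0.536, 0.089), which matches the arm's own reckoning. Next is the fresh grip on the head.

```bash
python3 - <<'E'
from h import *
leg=np.array([np.cos(np.radians(-65.6)),np.sin(np.radians(-65.6)),0])
ax=np.array([.5356,.0890,.027])-47.5e-3*leg   # 30 mm from head's outer end
print(ax)
a=att(114.4,115,-1); o=.004*zax(a)
p=robot.sense()['tcp_pos']; robot.move_straight(p+[0,0,.08],.2)
robot.grip(1.0,30)
robot.goto(ax+o-.0*zax(a)+[0,0,.2],a); print(robot.sense()['joint_pos'].round(2),robot.sense()['t'])
print(robot.move_straight(ax+o+[0,0,.05],.12,contact_N=8))
g=snap('wrist');f=snap('scene')
i=np.hstack([cv2.resize(f['image'][140:320,220:420],(400,360)),cv2.resize(g['image'],(400,360))]);save(i,'grip2.png')
s=robot.sense();print(s['tcp_pos'].round(4),(ax+o).round(4),s['joint_pos'].round(2),s['t'])
E
```

```text
[0.51597754 0.13225747 0.027     ]
[-1.26  0.37  0.89  1.98  0.19  0.93 -0.1 ] 22.9417
False
[0.517  0.131  0.0739] [0.5167 0.1307 0.0234] [-1.13  0.61  0.75  2.08  0.06  0.61 -0.1 ] 24.4417
```

View pics/grip2.png

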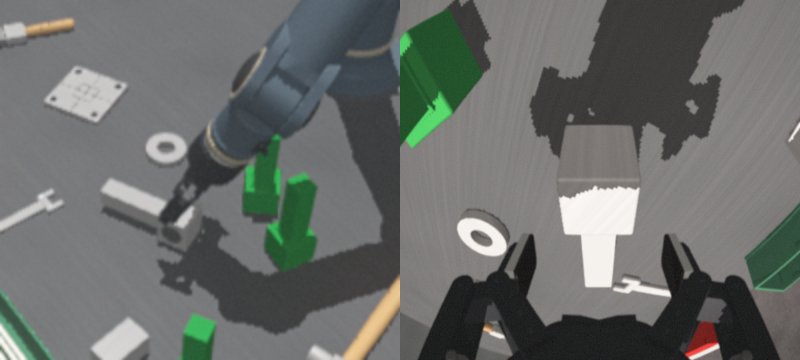

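The head at (599,195) sits centred between the fingers (520 and 680) and square to them. I close and lift.

```bash
python3 - <<'E'
from h import *
ax=np.array([.51598,.13226,.027])
a=att(114.4,115,-1); o=.004*zax(a)
print(robot.move_straight(ax+o,.05,contact_N=6),robot.sense()['wrist_force'].round(2))
robot.grip(0.0,30); s=robot.sense();print(s['opening'],s['tcp_pos'].round(4),s['wrist_force'].round(2))
robot.grip(0.0,100); s=robot.sense();print(s['opening'],s['wrist_force'].round(2),s['torque'].round(2))
robot.move_straight(ax+o+[0,0,.05],.05); robot.sleep(.15);s=robot.sense();print(s['wrist_force'].round(2),s['torque'].round(3),s['t'])
robot.move_straight(ax+o+[0,0,.23],.15)
b=att(114.4,25,-1); ob=.004*zax(b)
q=robot.inverse_kinematics(np.array([.451,-.206,.25])+ob,b); print(robot.sense()['joint_pos'].round(2),None if q is None else q.round(2))
robot.move_straight(np.array([.451,-.206,.25])+ob,.08,attitude=b)
s=robot.sense();print(s['tcp_pos'].round(4),s['joint_pos'].round(2),s['opening'],s['t'])
E
```

```text
False [ 0.33 -0.34 -0.6 ]
0.6314685579745073 [0.517  0.131  0.0237] [1.13 0.91 2.87]
0.6194191997305496 [-0.84  1.98  5.16] [ 0.21  0.3  -0.02]
[ 1.07 -0.56 -6.38] [ 0.991  0.512 -0.038] 27.5
[-1.29  0.33  0.91  1.95  0.22  1.   -0.1 ] [ 0.52  0.69  0.14  1.57 -0.55  1.95  1.21]
[ 0.4496 -0.2025  0.2483] [ 0.44  0.7   0.27  1.58 -0.58  1.98  1.27] 0.6224337427860188 33.35
```

```bash
python3 - <<'E'
from h import *
import pickle
b=att(114.4,25,-1); ob=.004*zax(b)
robot.move_straight(np.array([.451,-.206,.165])+ob,.08); robot.sleep(.3)
fs={n:snap(n) for n in('side','scene')}
pickle.dump(fs,open('over.pkl','wb'))
s=robot.sense();print(s['tcp_pos'].round(4),(np.array([.451,-.206,.165])+ob).round(4),s['t'],s['wrist_force'].round(2))
i=np.hstack([cv2.resize(fs['side']['image'][90:230,240:400],(400,350)),cv2.resize(fs['scene']['image'][90:230,180:340],(400,350))]);save(i,'over.png')
for n,f in fs.items():
    W=cloud(f);I=f['image'].astype(int)
    m=(np.hypot(W[...,0]-.451,W[...,1]+.206)<.045)&(W[...,2]>.04)&(W[...,2]<.135)
    Q=W[m]; print(n,len(Q))
    for z0 in np.arange(.04,.13,.015):
        k=Q[(Q[:,2]>=z0)&(Q[:,2]<z0+.015)]
        if len(k)>5:
            r=cv2.minAreaRect((k[:,:2]*1000).astype(np.float32));print(round(z0,3),len(k),k.mean(0).round(4),np.round(r[0],1),np.round(r[1],1),round(r[2],1))
E
```

```text
[ 0.4495 -0.2027  0.1634] [ 0.4495 -0.2027  0.1633] 34.9583 [ 0.45 -0.07 -6.09]
side 312
0.04 40 [ 0.4493 -0.1964  0.0485] [ 450.9 -197.9] [19.4 38.2] 74.8
0.055 51 [ 0.449  -0.1957  0.0624] [ 451.9 -195.9] [22.8 41.6] 71.1
0.07 53 [ 0.4484 -0.1963  0.0773] [ 452.8 -197.9] [22.6 41.6] 70.1
0.085 49 [ 0.4481 -0.1955  0.0928] [ 450.6 -195.4] [22.2 39.9] 74.9
0.1 55 [ 0.4492 -0.1965  0.1072] [ 451.3 -195.9] [22.2 39.9] 74.1
0.115 50 [ 0.4481 -0.1956  0.1224] [ 453.3 -196.6] [24.3 42.6] 69.2
scene 243
0.04 34 [ 0.4555 -0.1952  0.0474] [ 452.7 -193.6] [23.4 40.9] 71.6
0.055 40 [ 0.4568 -0.1951  0.0618] [ 457.6 -196.4] [22.4 38.3] 54.6
0.07 42 [ 0.4567 -0.197   0.0781] [ 455.3 -195.5] [23.3 39.8] 66.2
0.085 37 [ 0.4566 -0.1946  0.0928] [ 456.2 -194.6] [22.7 38.3] 60.6
0.1 43 [ 0.4566 -0.1957  0.1074] [ 453.3 -193.3] [27.3 39.5] 71.2
0.115 36 [ 0.4551 -0.1934  0.1223] [ 453.9 -193.2] [20.8 38.4] 69.3
```

View pics/over.png

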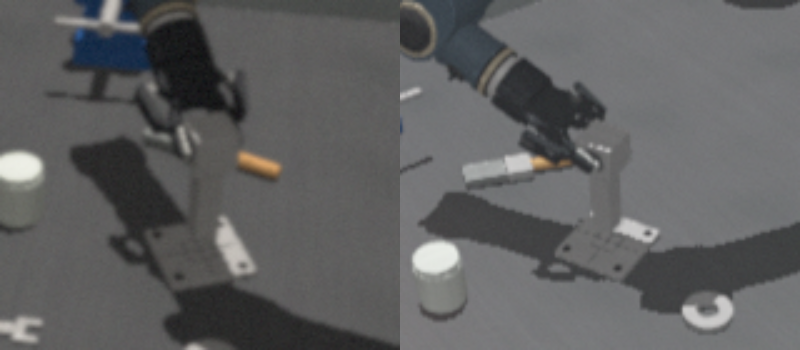

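```bash
python3 - <<'E'
from h import *
import pickle
fs=pickle.load(open('over.pkl','rb')); th=np.radians(24.4); u=np.array([np.cos(th),np.sin(th)]); v=np.array([-u[1],u[0]])
for n,f in fs.items():
    W=cloud(f); m=(np.hypot(W[...,0]-.451,W[...,1]+.206)<.045)&(W[...,2]>.042)&(W[...,2]<.13); Q=W[m]
    d=Q[:,:2]-[.451,-.206]; U,V=d@u*1000,d@v*1000
    hv,ev=np.histogram(V,np.arange(-20,30,2));hu,eu=np.histogram(U,np.arange(-24,28,2))
    print(n,'V',dict(zip(ev,hv)));print(' U',dict(zip(eu,hu)))
    fv=(V>np.percentile(V,70)-3)
    # tilt of +v face
    k=abs(V-np.median(V[V>8]))<4; A=np.c_[Q[k,2],U[k],np.ones(k.sum())];c,*_=np.linalg.lstsq(A,V[k],rcond=None); print('vface med',np.median(V[k]),'dV/dz(mm/m), dV/dU',c[0],c[1],k.sum())
    # plate in same view
    z=W[...,2]; pm=(np.hypot(W[...,0]-.451,W[...,1]+.206)<.09)&(z>.0055)&(z<.016); P=(W[pm][:,:2]-[.451,-.206])*1000
    print(' plate U',np.percentile(P@u,[2,98]).round(1),'V',np.percentile(P@v,[2,98]).round(1))
E
```

```text
side V {np.int64(-20): np.int64(0), np.int64(-18): np.int64(2), np.int64(-16): np.int64(2), np.int64(-14): np.int64(6), np.int64(-12): np.int64(6), np.int64(-10): np.int64(4), np.int64(-8): np.int64(5), np.int64(-6): np.int64(6), np.int64(-4): np.int64(8), np.int64(-2): np.int64(4), np.int64(0): np.int64(7), np.int64(2): np.int64(5), np.int64(4): np.int64(5), np.int64(6): np.int64(9), np.int64(8): np.int64(9), np.int64(10): np.int64(36), np.int64(12): np.int64(64), np.int64(14): np.int64(65), np.int64(16): np.int64(37), np.int64(18): np.int64(15), np.int64(20): np.int64(1), np.int64(22): np.int64(0), np.int64(24): np.int64(0), np.int64(26): np.int64(0)}
 U {np.int64(-24): np.int64(0), np.int64(-22): np.int64(0), np.int64(-20): np.int64(0), np.int64(-18): np.int64(8), np.int64(-16): np.int64(15), np.int64(-14): np.int64(15), np.int64(-12): np.int64(13), np.int64(-10): np.int64(16), np.int64(-8): np.int64(10), np.int64(-6): np.int64(17), np.int64(-4): np.int64(15), np.int64(-2): np.int64(15), np.int64(0): np.int64(14), np.int64(2): np.int64(13), np.int64(4): np.int64(14), np.int64(6): 
[... 1174 characters left out ...]
p.int64(-16): np.int64(2), np.int64(-14): np.int64(6), np.int64(-12): np.int64(2), np.int64(-10): np.int64(9), np.int64(-8): np.int64(7), np.int64(-6): np.int64(5), np.int64(-4): np.int64(7), np.int64(-2): np.int64(6), np.int64(0): np.int64(5), np.int64(2): np.int64(5), np.int64(4): np.int64(4), np.int64(6): np.int64(6), np.int64(8): np.int64(9), np.int64(10): np.int64(15), np.int64(12): np.int64(42), np.int64(14): np.int64(47), np.int64(16): np.int64(37), np.int64(18): np.int64(10), np.int64(20): np.int64(1), np.int64(22): np.int64(0), np.int64(24): np.int64(0)}
vface med 16.485476659777323 dV/dz(mm/m), dV/dU 6.652903527800135 -0.012507286468735224 106
 plate U [-49.1  56. ] V [-50.5  56.5]
```

Leg is vertical (tilt under 0.5°) and square. It sits about 2 mm short of the plate centre in both views, so I shift the target to (0.4517, −0.204) and lower gently.

```bash
python3 - <<'E'
from h import *
b=att(114.4,25,-1); ob=.004*zax(b); c=np.array([.4517,-.2040,0])
robot.move_straight(c+[0,0,.145]+ob,.04,contact_N=4)
print(robot.sense()['tcp_pos'][2]-ob[2])
r=robot.move_straight(c+[0,0,.128]+ob,.008,contact_N=2.5);robot.sleep(.2)
s=robot.sense();print(r,s['tcp_pos'].round(4),'axis z',s['tcp_pos'][2]-ob[2],s['t'],s['wrist_force'].round(2),s['torque'].round(2))
E
```

```text
0.1449255125306812
True [ 0.4502 -0.2007  0.133 ] axis z 0.1347048517321404 37.0917 [ 0.71 -1.85  6.96] [-0.02 -0.18 -0.02]
```

```bash
python3 - <<'E'
from h import *
b=att(114.4,25,-1)
robot.grip(0.0,50); robot.grip(0.0,20); s=robot.sense(); print(s['opening'],s['wrist_force'].round(2))
for w in(.63,.645,.66,.68,.71,.75,.85,1.0): robot.grip(w,20); robot.sleep(.1)
s=robot.sense(); print(s['opening'],s['wrist_force'].round(2),s['t'])
p=s['tcp_pos']
robot.move_straight(p-.12*zax(b),.06,contact_N=5)
robot.move_straight(p-.2*zax(b)+[0,0,.05],.15)
robot.sleep(.3)
fs={n:snap(n) for n in('side','scene')}
i=np.hstack([cv2.resize(fs['side']['image'][90:230,240:400],(400,350)),cv2.resize(fs['scene']['image'][90:230,180:340],(400,350))]);save(i,'done.png')
th=np.radians(24.4); u=np.array([np.cos(th),np.sin(th)]); v=np.array([-u[1],u[0]])
for n,f in fs.items():
    W=cloud(f); D=(W[...,:2]-[.451,-.206])*1000;U,V,z=D@u,D@v,W[...,2]; near=np.hypot(U,V)<85
    k=near&(z>.155)&(z<.18)&(np.hypot(U,V)<45); r=cv2.minAreaRect(np.c_[U[k],V[k]].astype(np.float32)); print(n,'top',r,np.median(z[k]))
    k=near&(z>.025)&(z<.10)&(np.hypot(U,V)<40); print('leg face U,V',np.percentile(U[k],85),np.percentile(V[k],80))
    k=near&(z>.0055)&(z<.016);print('plate U',np.percentile(U[k],[2,98]).round(1),'V',np.percentile(V[k],[2,98]).round(1))
    for nm,c in(('brush',(.45,-.42)),('tin',(.69,-.25)),('flange',(.42,-.01)),('wrench',(.71,-.034))):
        k=(abs(W[...,0]-c[0])<.11)&(abs(W[...,1]-c[1])<.05)&(z>.006)&(z<.1); q=W[k];print(nm,np.percentile(q[:,:2],[1,99],axis=0).round(3).tolist())
print(robot.sense()['t'])
E
```

```text
0.6221065795614497 [ 1.03 -1.82  5.38]
1.0025626157327836 [-0.14 -0.16  0.04] 40.1667Traceback (most recent call last):
  File "<stdin>", line 8, in <module>
plant.IKError: the arm cannot follow that straight line within its joint ranges
```

```bash
cat > fin.py <<'E'
from h import *
fs={n:snap(n) for n in('side','scene')}
i=np.hstack([cv2.resize(fs['side']['image'][90:230,240:400],(400,350)),cv2.resize(fs['scene']['image'][90:230,180:340],(400,350))]);save(i,'done.png')
th=np.radians(24.4); u=np.array([np.cos(th),np.sin(th)]); v=np.array([-u[1],u[0]])
for n,f in fs.items():
    W=cloud(f); D=(W[...,:2]-[.451,-.206])*1000;U,V,z=D@u,D@v,W[...,2]; near=np.hypot(U,V)<85
    k=near&(z>.155)&(z<.18)&(np.hypot(U,V)<45); r=cv2.minAreaRect(np.c_[U[k],V[k]].astype(np.float32)); print(n,'top',np.round(r[0],1),np.round(r[1],1),r[2],np.median(z[k]))
    k=near&(z>.025)&(z<.10)&(np.hypot(U,V)<40); print('leg face U,V',np.percentile(U[k],85),np.percentile(V[k],80))
    k=near&(z>.0055)&(z<.016);print('plate U',np.percentile(U[k],[2,98]).round(1),'V',np.percentile(V[k],[2,98]).round(1))
    for nm,c in(('brush',(.45,-.42)),('tin',(.69,-.25)),('flange',(.42,-.01)),('wrench',(.71,-.034))):
        k=(abs(W[...,0]-c[0])<.11)&(abs(W[...,1]-c[1])<.05)&(z>.006)&(z<.1); q=W[k];print(nm,np.percentile(q[:,:2],[1,99],axis=0).round(3).tolist())
print(robot.sense()['t'])
E
python3 - <<'E'
from h import *
b=att(114.4,25,-1); z=zax(b); hz=np.array([z[0],z[1],0])/np.hypot(z[0],z[1])
p=robot.sense()['tcp_pos'];print(robot.sense()['joint_pos'].round(2))
for nm,d in(('back',-.12*z),('level',-.12*hz),('back8',-.08*z),('level8',-.08*hz),('back5',-.05*z),('steep',-.09*hz+[0,0,.09]),('up',[0,0,.09])):
    try:
        robot.move_straight(p+np.array(d),.06,contact_N=5);print('ok',nm,robot.sense()['tcp_pos'],robot.sense()['joint_pos'].round(2));break
    except robot.IKError: print('no',nm)
E
```

```text
[ 0.7   0.9  -0.03  1.3  -0.45  1.98  1.14]
no back
no level
no back8
no level8
no back5
no steep
no up
```

```bash
python3 - <<'E'
from h import *
s=robot.sense();p=s['tcp_pos'];print(p,np.array(s['tcp_rot']),att(114.4,25,-1))
b=att(114.4,25,-1); z=zax(b)
for t in(25,35,45,55,65,75):
  a=att(114.4,t,-1)
  for d in(.03,.06,.1,.14):
    q=robot.inverse_kinematics(p-d*z,a); print(t,d,None if q is None else q.round(2))
E
```

```text
[ 0.49474512 -0.29951797  0.18129987] [-2.00845429  0.00248091  0.42597968] [-2.00712864  0.          0.42586034]
25 0.03 [ 0.92  0.97 -0.45  1.19 -0.27  1.99  0.91]
25 0.06 None
25 0.1 None
25 0.14 None
35 0.03 [ 0.68  0.84 -0.01  1.27 -0.4   1.9   1.15]
35 0.06 [ 0.7   0.87 -0.    1.18 -0.4   1.97  1.14]
35 0.1 None
35 0.14 None
45 0.03 [ 0.65  0.76  0.01  1.35 -0.35  1.75  1.16]
45 0.06 [ 0.67  0.79  0.02  1.26 -0.34  1.81  1.15]
45 0.1 [ 0.68  0.83  0.02  1.13 -0.34  1.9   1.15]
45 0.14 [ 0.75  0.89 -0.07  0.98 -0.29  1.98  1.09]
55 0.03 [ 0.62  0.67  0.03  1.43 -0.3   1.59  1.15]
55 0.06 [ 0.63  0.7   0.04  1.35 -0.29  1.65  1.15]
55 0.1 [ 0.65  0.74  0.04  1.23 -0.29  1.73  1.15]
55 0.14 [ 0.67  0.79  0.05  1.1  -0.28  1.81  1.15]
65 0.03 [ 0.57  0.59  0.05  1.52 -0.24  1.42  1.13]
65 0.06 [ 0.59  0.61  0.06  1.44 -0.24  1.48  1.14]
65 0.1 [ 0.61  0.65  0.06  1.33 -0.23  1.55  1.15]
65 0.14 [ 0.63  0.7   0.07  1.21 -0.23  1.63  1.15]
75 0.03 [ 0.52  0.5   0.07  1.62 -0.18  1.25  1.09]
75 0.06 [ 0.54  0.53  0.08  1.55 -0.18  1.3   1.1 ]
75 0.1 [ 0.56  0.57  0.08  1.44 -0.17  1.37  1.12]
75 0.14 [ 0.59  0.61  0.09  1.33 -0.17  1.44  1.13]
```

The 12 cm retreat had already succeeded; only the extra leg failed. I draw farther off with a steeper tool and check.

```bash
python3 - <<'E'
from h import *
p=robot.sense()['tcp_pos'];b=att(114.4,25,-1)
robot.move_straight(p-.10*zax(b)+[0,0,.03],.12,attitude=att(114.4,55,-1)); robot.sleep(.2)
exec(open('fin.py').read())
E
```

```text
side top [-0.   5.1] [57.2 55.3] 87.70889282226562 0.16558278182153466
leg face U,V 14.108199333375948 17.469278478902524
plate U [-55.5  53.5] V [-52.5  56.3]
brush [[0.352, -0.468], [0.547, -0.38]]
tin [[0.652, -0.281], [0.765, -0.214]]
flange [[0.377, -0.048], [0.502, 0.021]]
wrench [[0.622, -0.079], [0.819, 0.005]]
scene top [2.8 5.7] [56.8 57.7] 89.95822143554688 0.1637450548621251
leg face U,V 18.134522576743 18.101390642531403
plate U [-50.2  56.6] V [-51.   57.3]
brush [[0.374, -0.465], [0.547, -0.386]]
tin [[0.661, -0.277], [0.723, -0.218]]
flange [[0.368, -0.043], [0.456, 0.025]]
wrench [[0.625, -0.049], [0.819, -0.012]]
43.7333
```

View pics/done.png

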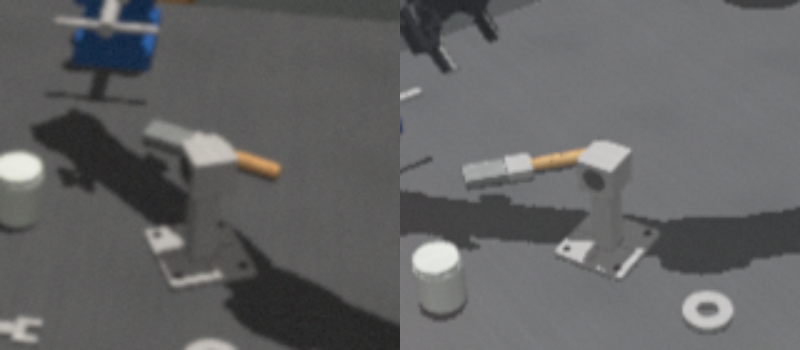

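```bash
python3 - <<'E'
from h import *
th=np.radians(24.4); u=np.array([np.cos(th),np.sin(th)]); v=np.array([-u[1],u[0]])
for n in('side','scene'):
    W=cloud(snap(n)); D=(W[...,:2]-[.451,-.206])*1000;U,V,z=D@u,D@v,W[...,2]
    for lo,hi,nm,hw in((.02,.06,'leglow',15),(.07,.11,'leghi',15),(.12,.158,'head',27)):
        k=(np.hypot(U,V)<45)&(z>lo)&(z<hi); o=[]
        for X in(U[k],V[k]):
            h,e=np.histogram(X,np.arange(-40,40,.5)); h=np.convolve(h,np.ones(8),'same'); c=e[h.argmax()]+.25; o.append(round(float(np.median(X[abs(X-c)<3]))-hw,1))
        print(n,nm,'centre U,V',o,k.sum())
E
```

```text
side leglow centre U,V [-1.8, 1.7] 132
side leghi centre U,V [-1.4, 1.7] 119
side head centre U,V [-1.2, 0.4] 248
scene leglow centre U,V [0.9, 3.4] 97
scene leghi centre U,V [1.4, 3.0] 83
scene head centre U,V [0.8, 3.3] 193
```

```bash
python3 -c "
from plant import robot
print(robot.sense()['t'],robot.sense()['wrist_force']); robot.close_job()"
```

```text
43.8333 [0.33137708 0.3112486  0.07998846]
the job is handed in; nothing more can be done
```

The bare-steel pedestal now stands upright on its leg end in the middle of the base plate, and the job was handed in at 43.8 s of the 72 s allowed.

**What I did:**
1. First grip: I took it by the leg, lifted it and laid it flat on its side on the clear bench, then let go.
2. Second grip: I took it afresh by the head, turned it head-up and lowered it until it touched. Contact force was about 7 N. I then opened the jaws in small steps and backed away along the fingers.

**Last checks:**
- **Centring:** the leg centre is within about 1–2 mm of the plate centre in both fixed views.
- **Upright and square:** no measurable lean, faces parallel to the plate, and the head top at about 0.165 m as expected.
- **Bystanders:** the brush and tin read as they did at the start. The flange and wrench look undisturbed, but my final boxes around them took in other points. I did not re-measure the hammer, offcut or green look-alikes after the job.

**Disagreements:**
- The outline of the head's top face suggested an offset of about 3 mm, while the face fits of the leg and head gave 0–2 mm. I trusted the face fits.
- The camera and wrist readings of the plate centre differed by up to 5 mm, so I centred on the part-to-plate offset within each view.
- After the release, one extra retreat move was refused because of a joint range. The arm was already clear by then, and it moved away on another line.

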